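# Bench-test a buggy gear selector: shift to third

## Robot

A 6-joint arm with a two-finger parallel gripper is mounted at the origin on the work surface. World frame = base frame: x ahead of the robot, y to its left, z up, the work surface at z = 0. Lengths are in mm, angles in rad, forces in N, time in s.
With the tool pointing down it reaches from about 375 to 750 mm from the base axis. Payload 9 kg.
Tool frame: the origin (TCP) lies midway between the tips of the shut fingers; the grasp point (between the pads) lies 19 mm behind it (bot.grip_point_offset is the distance from the TCP to the grasp point, in mm); z points along the fingers, y is the direction in which the jaws open and shut (so a half turn about z gives the same grasp; the last joint's range is limited). The gripper opens to 85 mm and grips with 20 to 120 N. Pads are 22 mm wide; open, the fingers measure 114 mm over their backs; the gripper's body (76 mm by 85 mm) begins 54 mm behind the grasp point. The pads swing forward as they close: fully open they stand 13 mm farther back than shut.
Start: joints at [1.107, 0.104, 0.097, 1.564, 0, 1.353], TCP at [146.002, 581.997, 231.331] pointing down, gripper open.
Joint ranges: [-2.99, 2.99], [-0.84, 1.86], [-1.1, 1.16], [-1.84, 2.11], [-1.51, 1.56], [-3.14, 3.14]. Speed limits (rad/s): [2.22, 2.22, 2.57, 3.14, 3.14, 3.14].

## Interface

Orientations are given as a unit quaternion [w, x, y, z].
In Python, from plant import bot, capture, find_in, regions_of gives the robot as it stands.
- The arm moves only by the tool apply_moves, never from a script. Its arguments are lists of equal length, an entry for each row: "hand": the gripper command: -1 is shut, 1 is fully open, values between are in proportion; "linear": the shift along the tool's x, y, z in mm, a list of three; "yaw": the turn about the tool's z in rad. In form: {"hand": [hand, ...], "linear": [[x, y, z], ...], "yaw": [yaw, ...]}. A call has exactly 10 rows; each row shifts and turns the commanded pose from where the row before left it, along the tool's axes as they then stand; what a row does not reach is not made up. A row lasts 1/8 s, in which the tool goes at most 62.5 mm and 10.7 degrees, less where a joint would pass 70% of its speed; a pose out of reach is approached as far as the arm can. A call is refused whole if a number of a shift passes 62.5 or a number of a turn 0.188, either way. A call with a gripper value outside its range is refused whole. The fingers move at their own pace and stop on an object; "grip_force" is the grip in N (left out, the last holds). Time passes only in rows, so rows that do not move let the fingers close, or fill a call up. It gives the time, the measured TCP pose, the force and the opening at its end, in the units of the state.
- bot.get_obs(): the state, without advancing time (a new reading comes with each control period).
- capture(name): name is "side" or "top"; returns a dict with "frame" (384x512x3 uint8, red, green, blue), "range_z" (384x512 float32, mm along the optical axis (not along the pixel's ray), 0 where there is no reading), "fovy" (degrees; the focal length in pixels is half the picture's height over the tangent of half this angle, whatever the lens; pixels are square), "cx", "cy" (the principal point, pixels), "camera_from_world" (4x4, takes a point from world to camera coordinates). Camera axes: x right, y down, z forward; pixel columns grow to the right and rows downward; lengths in mm; the calibration is good to about 2 mm. A picture is of the moment at which its call begins.
- bot.job_done(): hands the job in, once; it reports no verdict.
Trained networks look in the newest picture that a camera, given by its name, has taken for a name from the list of things; names that differ only in an ending like _2 or _b are one class to them, and where a whole thing is asked for, a point or a joint stands for the part that bears it (a point fixed in the world has none). Each returns a list of dicts, best first, with "conf" (0 to 1); they miss things now and then, are a little off and sometimes report something else, mostly with a low value. They report only what shows in the picture. A call takes as long as a camera call.
- find_in(target, camera): "bbox" ([centre column, centre row, width, height] in pixels, round what is visible of it).
- regions_of(target, camera): "pixels" (384x512 bool, what is visible of it) and "bbox" ([centre column, centre row, width, height] in pixels, round what is visible of it).
The state is a dict: "time": time; "qpos": joint angles; "joint_vel": joint speeds; "joint_efforts": joint torques, N m; "position": TCP position; "ee_rot": TCP orientation; "ft_force": force on the tool from outside, world axes, zero at the start; "torque": the same for the moment, N m; "finger_gap": finger opening in mm.
Only numpy, scipy, OpenCV 4.12 (cv2) and the standard library are available. Lean on these libraries where they do the work, as an engineer would, in place of code of your own. Each camera call takes 0.05 s, during which the arm holds its last target. There are 200 camera calls.

## Task

A small buggy's gear selector is set up on the kitchen island, its lever standing somewhere in the left leg of the H-shaped gate. With the fingertips or the outside of the fingers, push the lever to the neutral cross-slot if it is not there, across to the right and then forward (away from the robot base) until it is fully home in third, the far right slot, without letting it run into fourth (near right) on the way. Only push the lever, never pinch it between the fingers, leave everything else on the worktop where it is, and finish clear of the lever.

Things in the scene. Friction and masses are not known exactly. Their poses are not given: they have to be found in the camera images.
- shifter: The fixed gear selector unit on a plywood board 250 x 200 x 18 mm. Origin: centre of the board's underside, on the worktop; x points forward (to first and third), y left, z up. It is turned at most 0.4 rad from facing straight away from the robot. The lever's pivot is 45 mm straight above the origin.
- gate (a point): Centre of the H, on top of the aluminium gate plate (104 x 122 mm, 8 mm thick), 125 mm above the worktop. In the unit's axes: legs along x at y = +23 mm (left: first ahead, second behind) and -23 mm (right: third ahead, fourth behind).
- cross_slot (a point): The same point: middle of the neutral cross-slot, which runs along y between the legs. All slots are 18 mm wide for the 12 mm wide lower shaft, so the lever crosses freely within 0.04 rad of neutral; from up to about 0.1 rad the rounded tongue corners guide it in, and farther off the two tongues (26 mm wide) stop it.
- cross (a joint): Sideways lean of the lever, rad: -0.285 left leg (where it starts), +0.285 right leg (both are end stops). Friction holds it where it is left; about 2.5 N at the knob moves it.
- throw (a joint): Fore-and-aft lean of the lever, rad: -0.36 fully back (second or fourth), 0 neutral, +0.36 fully forward (first or third); both are end stops. Starts anywhere from -0.36 to +0.36. Friction holds it; about 3 N at the knob moves it.
- knob (a point): Centre of the lever's wooden knob (rounded block 34 mm square, 46 mm tall, on a 15 mm shaft), 167 mm from the pivot. With c = cross, f = throw it is in the unit's frame at (0.167 sin f, -0.167 cos f sin c, 0.045 + 0.167 cos f cos c) m: upright 212 mm high, travelling 59 mm each way fore and aft and 47 mm each way sideways. Its z lies along the shaft.
- knob_front: The front quarter of the lever's knob and of the bare shaft under it (fixed to the lever, only there to tell a push from a pinch). Origin at the knob's centre; this quarter's flat outer face stands 17 mm from it towards +x of the lever's own axes and is 20 mm wide and 44 mm tall.
- knob_back: The back quarter of the lever's knob and of the bare shaft under it (fixed to the lever, only there to tell a push from a pinch). Origin at the knob's centre; this quarter's flat outer face stands 17 mm from it towards -x of the lever's own axes and is 20 mm wide and 44 mm tall.
- knob_left: The left quarter of the lever's knob and of the bare shaft under it (fixed to the lever, only there to tell a push from a pinch). Origin at the knob's centre; this quarter's flat outer face stands 17 mm from it towards +y of the lever's own axes and is 20 mm wide and 44 mm tall.
- knob_right: The right quarter of the lever's knob and of the bare shaft under it (fixed to the lever, only there to tell a push from a pinch). Origin at the knob's centre; this quarter's flat outer face stands 17 mm from it towards -y of the lever's own axes and is 20 mm wide and 44 mm tall.
- caliper_a: Bystander: loose brake caliper, about 105 x 60 x 54 mm, to the left and near side of the selector. Origin: centre of its underside.
- brake_lever: Bystander: loose hand brake lever with its black reservoir, about 75 x 170 x 38 mm, to the right of the selector. Origin: underside of the reservoir block.
- fluid_bottle: Bystander: loose standing grey bottle, 60 mm diameter, 130 mm tall, close to the left of the selector. Origin: centre of its underside.
- screwdriver: Bystander: loose screwdriver lying far right. Origin: under its middle.
- caliper_b: Bystander: second loose brake caliper, far right of the selector. Origin: centre of its underside.
- candle_cup: Bystander: loose white cup, 80 mm diameter, 90 mm tall, far left. Origin: centre of its underside.
- spacer: Bystander: loose steel ring, 56 mm outside, 20 mm tall, far left. Origin: centre of its underside.

How it is judged:
By the outcome, as a careful person would: the job done as asked, in the order asked, and still so for the second after the job is handed in, with the robot touching nothing.
It also fails if it takes over 48 s, if anything falls off the work surface, if the arm or the gripper's body presses on something with over 40 N, if the wrist force passes 120 N, or if a joint passes its speed limit or range.

## Working session

There is one attempt and no reset: what is moved stays moved. The work goes in short steps, Python scripts to look and compute and a tool call to move; the robot and the scene stay as the last step left them, time stands still between calls to the robot, and variables do not carry over. Pictures are saved under pics/ and viewed, about 8 in all and at most 12, crops included, and the job is handed in when it is done.

Besides the shell and the picture viewer there is one more tool, called after "Request:" as a command line: name --pt "numbers of a row" for each row, then --argument value for the rest. apply_moves: Moves the arm, as the interface text tells. Its arguments: {"type":"object","properties":{"hand":{"type":"array"},"linear":{"type":"array"},"yaw":{"type":"array"},"grip_force":{"type":"number"}},"required":["hand","linear","yaw"]}

```bash
mkdir -p pics
cat > h.py <<'E'
import numpy as np, cv2
from plant import bot, capture, find_in, regions_of
def cloud(c):
    z=c["range_z"]; h,w=z.shape; f=h/2/np.tan(np.radians(c["fovy"])/2)
    u,v=np.meshgrid(np.arange(w),np.arange(h))
    P=np.stack([(u-c["cx"])*z/f,(v-c["cy"])*z/f,z,np.ones_like(z)],-1)
    return (P@np.linalg.inv(c["camera_from_world"]).T)[...,:3], z>0
E
python3 - <<'E'
from h import *
ims=[]
for n in ("top","side"):
    c=capture(n); P,ok=cloud(c); np.savez(n+".npz",P=P,ok=ok)
    im=c["frame"][...,::-1].copy()
    for t in ("shifter","knob","gate","fluid_bottle","brake_lever","caliper_a"):
        for r in regions_of(t,n)[:1]:
            m=r["pixels"]&ok
            if m.sum()<5: continue
            q=P[m]; print(n,t,round(r["conf"],2),np.round(r["bbox"]),"med",np.round(np.median(q,0)),"lo",np.round(np.percentile(q,3,axis=0)),"hi",np.round(np.percentile(q,97,axis=0)))
            b=r["bbox"]; cv2.rectangle(im,(int(b[0]-b[2]/2),int(b[1]-b[3]/2)),(int(b[0]+b[2]/2),int(b[1]+b[3]/2)),(0,255,0),1)
    ims.append(im)
cv2.imwrite("pics/top.png",ims[0]);cv2.imwrite("pics/side.png",ims[1])
print(bot.get_obs())
E
```

```text
top shifter 0.85 [245. 182.  68.  78.] med [545.  34.  22.] lo [439. -64.  12.] hi [677. 136. 218.]
top gate 0.85 [248. 184.  67.  75.] med [545.  35.  22.] lo [439. -64.  12.] hi [675. 136. 219.]
top fluid_bottle 0.58 [208. 162.  18.  20.] med [612. 167.  89.] lo [594. 144.  17.] hi [645. 196. 132.]
top brake_lever 0.8 [298. 185.  22.  44.] med [ 496. -147.   25.] lo [ 469. -184.   13.] hi [ 616. -118.   41.]
top caliper_a 0.67 [397. 188.  27.  29.] med [ 535. -513.   37.] lo [ 499. -549.   12.] hi [ 576. -478.   44.]
side shifter 0.62 [246. 214.  84.  67.] med [541.  81.  25.] lo [436. -41.   9.] hi [673. 144. 215.]
side knob 0.46 [241. 189.  11.  22.] med [561.  91. 220.] lo [547.  68. 136.] hi [579. 104. 232.]
side gate 0.73 [247. 214.  84.  71.] med [543.  80.  25.] lo [436. -42.  12.] hi [672. 144. 217.]
side fluid_bottle 0.76 [223. 239.  22.  33.] med [616. 191.  78.] lo [591. 167.  10.] hi [645. 205. 131.]
side brake_lever 0.58 [254. 181.  41.  18.] med [ 488. -139.   24.] lo [ 465. -182.    6.] hi [ 615. -111.   43.]
side caliper_a 0.57 [268. 265.  33.  22.] med [480. 249.  37.] lo [426. 206.   5.] hi [520. 265.  44.]
{'time': 0.7, 'qpos': array([ 1.10727697e+00,  1.04058712e-01,  9.73344638e-02,  1.56390385e+00,
       -1.16718728e-05,  1.35311767e+00]), 'joint_vel': array([ 0.00079989, -0.00103705, -0.00055525,  0.00097598, -0.00100367,
        0.0001802 ]), 'joint_efforts': array([-2.13933628e-03, -5.56629252e+01,  5.03683019e+01,  4.05222727e-04,
       -2.21077089e-04, -3.31368383e-06]), 'position': array([146.02519837, 582.00490682, 231.3738595 ]), 'ee_rot': array([3.35991869e-05, 1.22611042e-01, 9.92454798e-01, 7.73327379e-05]), 'ft_force': array([-0.16495138, -0.27399839, -0.30823253]), 'torque': array([-0.0185707 , -0.04185626, -0.01711085]), 'finger_gap': 85.08244590232815}
```

Run:
```python
from h import *
for n in ("top","side"):
    d=np.load(n+".npz");P,ok=d["P"],d["ok"]
    near=ok&(abs(P[...,0]-550)<150)&(abs(P[...,1]-35)<130)
    for nm,a,b in(("gate",119,131),("board",14,22)):
        q=P[near&(P[...,2]>a)&(P[...,2]<b)&(P[...,1]<138)]
        print(n,nm,len(q),cv2.minAreaRect(q[:,:2].astype(np.float32)),q[:,2].mean())
    k=P[near&(P[...,2]>165)]; print(n,"knob",len(k),k.min(0).round(),k.max(0).round(),k.mean(0).round())
    t=k[k[:,2]>k[:,2].max()-12]; print("ktop",len(t),t.mean(0).round(1))
t=cv2.imread("pics/top.png");s=cv2.imread("pics/side.png")
f=lambda i,u,v:cv2.resize(i[v-60:v+60,u-50:u+50],(400,480),interpolation=cv2.INTER_CUBIC)
cv2.imwrite("pics/c1.png",np.hstack([f(t,247,182),f(s,246,214)]))
```

```text
top gate 664 ((558.555419921875, 35.550628662109375), (122.14315032958984, 104.74507904052734), 77.95719909667969) 124.98433148681903
top board 1597 ((559.1045532226562, 35.564422607421875), (199.892822265625, 250.7596893310547), 78.0499267578125) 18.187230170943838
top knob 154 [549.  59. 165.] [585. 103. 236.] [565.  81. 220.]
ktop 84 [567.6  83.4 227.7]
side gate 582 ((555.232421875, 36.1077995300293), (126.50800323486328, 105.77704620361328), 77.84062194824219) 124.91095810774152
side board 1258 ((555.1823120117188, 35.13560485839844), (203.81956481933594, 252.3154296875), 78.42791748046875) 18.222831413767413
side knob 179 [545.  71. 167.] [583. 107. 234.] [563.  91. 216.]
ktop 91 [564.3  87.8 227.1]
```

View pics/c1.png

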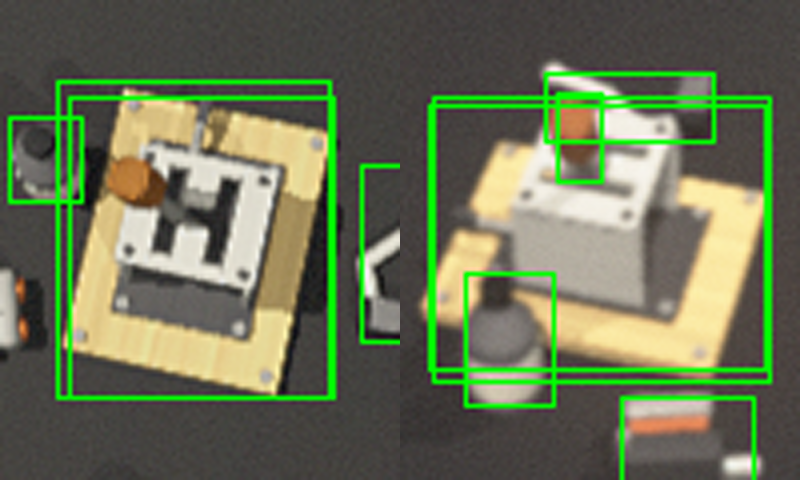

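View pics/side.png

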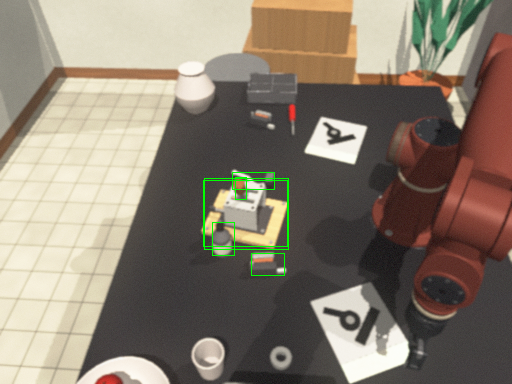

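The crop shows the H gate (centre about pixel 200,215), with forward up and slightly right. The lever leans left, close to the cross-slot line, with its knob at about (130,180). The wide side view shows the bottle just left of the selector, lower than the knob. Next I'll fit the lever's lean.

```bash
cat >> h.py <<'E'
from scipy.optimize import least_squares
O=np.array([557.5,35.6,0]); A=-0.21
X=np.array([np.cos(A),np.sin(A),0]);Y=np.array([-np.sin(A),np.cos(A),0]);Z=np.array([0,0,1.])
R=np.stack([X,Y,Z])           # world->unit rows
def fit(P,ok,off=np.zeros(3)):
    q=(P[ok]-O-off)@R.T
    q=q[(abs(q[:,0])<90)&(abs(q[:,1])<85)&(q[:,2]>165)&(q[:,2]<245)]
    def res(p):
        f,c=p
        d=np.array([np.sin(f),-np.cos(f)*np.sin(c),np.cos(f)*np.cos(c)])
        ex=np.array([np.cos(f),np.sin(f)*np.sin(c),-np.sin(f)*np.cos(c)]);ey=np.cross(d,ex)
        r=q-np.array([0,0,45])-167*d
        l=np.abs(np.stack([r@ex,r@ey,r@d],1))-np.array([17,17,23])+4
        return np.linalg.norm(np.maximum(l,0),axis=1)+np.minimum(l.max(1),0)-4
    best=min((least_squares(res,(f,c),loss="soft_l1") for f in(-.3,-.1,.1,.3) for c in(-.28,0,.28)),key=lambda s:s.cost)
    return best.x.round(3),round(best.cost/len(q),2),len(q)
def unit(p): return R@(np.asarray(p)-O)
E
python3 - <<'E'
from h import *
for n,o in(("top",[1.2,0,0]),("side",[-2.3,0,0])):
    d=np.load(n+".npz");print(n,fit(d["P"],d["ok"],np.array(o)))
o=bot.get_obs(); print(unit(o["position"]))
E
```

```text
top (array([-0.002, -0.286]), np.float64(0.86), 154)
side (array([-0.003, -0.279]), np.float64(1.01), 179)
[-516.33858878  448.62489489  231.3738595 ]
```

Request:
apply_moves --hand '[-1, -1, -1, -1, -1, -1, -1, -1, -1, -1]' --pt "0 0 0" --pt "-20 -13 0" --pt "-35 -23 0" --pt "-35 -23 0" --pt "-35 -23 0" --pt "-35 -23 0" --pt "-35 -23 0" --pt "-35 -23 0" --pt "-35 -23 0" --pt "-35 -23 0" --yaw '[-0.037, 0, 0, 0, 0, 0, 0, 0, 0, 0]'

```text
time: 1.95
position: [399.6, 326.0, 231.5]
ee_rot: [0.0, 0.103, 0.995, 0.0]
ft_force: [-0.3, -0.2, 1.3]
finger_gap: 0.2
```

```bash
cat > s.py <<'E'
from h import *
o=bot.get_obs();q=o["ee_rot"]
from scipy.spatial.transform import Rotation as Ro
M=Ro.from_quat(q[[1,2,3,0]]).as_matrix()
print("t",o["time"],"unit",unit(o["position"]).round(1),"F",(R@o["ft_force"]).round(1),"gap",round(o["finger_gap"],1),"tooly ang",np.arctan2(M[1,1],M[0,1])-np.pi/2,"z",M[:,2].round(3))
E
python3 s.py
```

```text
t 1.95 unit [-215.   251.1  231.5] F [-0.2 -0.3  1.3] gap 0.2 tooly ang -0.2072216322768452 z [ 0.  0. -1.]
```

Request:
apply_moves --hand '[-1, -1, -1, -1, -1, -1, -1, -1, -1, -1]' --pt "-35 -23 0" --pt "-35 -23 0" --pt "-35 -23 0" --pt "-35 -23 0" --pt "-35 -23 0" --pt "-25 -17 0" --pt "-15 -14 6" --pt "0 0 15" --pt "0 0 15" --pt "0 0 0" --yaw '[0, 0, 0, 0, 0, 0, 0, 0, 0, 0]'

```text
time: 3.2
position: [577.1, 140.5, 193.3]
ee_rot: [-0.002, 0.104, 0.995, -0.0]
ft_force: [0.4, 0.0, 0.0]
finger_gap: -0.2
```

```bash
python3 s.py
python3 - <<'E'
from h import *
c=capture("top");P,ok=cloud(c)
im=c["frame"][...,::-1]
cv2.imwrite("pics/c2.png",cv2.resize(im[122:242,187:307],(600,600),interpolation=cv2.INTER_CUBIC))
E
```

```text
t 3.2 unit [ -2.7 106.7 193.3] F [0.4 0.1 0. ] gap -0.2 tooly ang -0.20747954070001762 z [-0.003  0.    -1.   ]
```

View pics/c2.png

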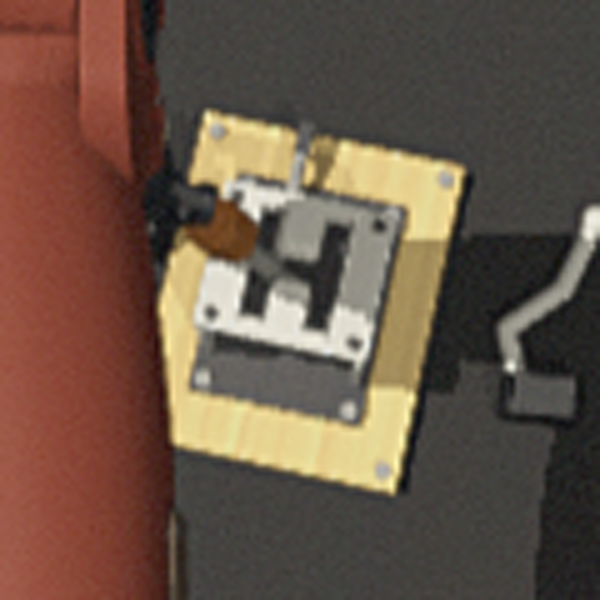

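The crop shows the shut fingers at about (190,205), just left of the knob at (225,225). I'll start pushing right.

Request:
apply_moves --hand '[-1, -1, -1, -1, -1, -1, -1, -1, -1, -1]' --pt "-1 -7 0" --pt "-1 -7 0" --pt "0 -7 0" --pt "0 -7 0" --pt "0 -7 0" --pt "0 -7 0" --pt "0 -7 0" --pt "0 -7 0" --pt "0 -7 0" --pt "0 -7 0" --yaw '[0, 0, 0, 0, 0, 0, 0, 0, 0, 0]'

```text
time: 4.5
position: [566.2, 70.3, 195.6]
ee_rot: [0.0, 0.104, 0.995, 0.0]
ft_force: [0.4, 3.0, 6.3]
finger_gap: 0.1
```

```bash
python3 s.py
python3 - <<'E'
from h import *
c=capture("top");P,ok=cloud(c)
u=(P-O)@R.T; red=c["frame"].astype(int); m=ok&(red[...,0]>red[...,2]*1.8)&(red[...,0]<200)
print(fit(P,m,np.array([1.2,0,0])))
E
```

```text
t 4.5 unit [  1.3  35.8 195.6] F [-0.2  3.   6.3] gap 0.1 tooly ang -0.2087859588772687 z [ 0.001  0.    -1.   ]
(array([ 0.002, -0.032]), np.float64(0.94), 29)
```

Request:
apply_moves --hand '[-1, -1, -1, -1, -1, -1, -1, -1, -1, -1]' --pt "0 -6 0" --pt "0 -6 0" --pt "0 -6 0" --pt "0 -6 0" --pt "0 -6 0" --pt "0 -5 0" --pt "0 -4 0" --pt "0 -3 0" --pt "0 -2 0" --pt "0 -1 0" --yaw '[0, 0, 0, 0, 0, 0, 0, 0, 0, 0]'

```text
time: 5.8
position: [556.7, 26.8, 195.1]
ee_rot: [-0.0, 0.104, 0.995, 0.0]
ft_force: [0.7, 1.9, -1.0]
finger_gap: 0.2
```

```bash
python3 s.py
```

```text
t 5.8 unit [  1.   -8.8 195.1] F [ 0.3  2.  -1. ] gap 0.2 tooly ang -0.20880753235098015 z [-0.  0. -1.]
```

Request:
apply_moves --hand '[-1, -1, -1, -1, -1, -1, -1, -1, -1, -1]' --pt "0 -1 0" --pt "0 -1 0" --pt "0 -0.5 0" --pt "0 -0.5 0" --pt "0 -0.5 0" --pt "0 0 0" --pt "0 0 0" --pt "0 0 0" --pt "0 0 0" --pt "0 0 0" --yaw '[0, 0, 0, 0, 0, 0, 0, 0, 0, 0]'

```text
time: 7.05
position: [556.1, 23.3, 195.3]
ee_rot: [0.0, 0.104, 0.995, -0.0]
ft_force: [-0.6, 1.8, -1.3]
finger_gap: -0.3
```

```bash
python3 s.py
```

```text
t 7.05 unit [  1.2 -12.3 195.3] F [-0.9  1.6 -1.3] gap -0.3 tooly ang -0.20883914376427803 z [ 0. -0. -1.]
```

Request:
apply_moves --hand '[-1, -1, -1, -1, -1, -1, -1, -1, -1, -1]' --pt "0 -0.5 0" --pt "0 -0.5 0" --pt "0 -0.5 0" --pt "0 -0.5 0" --pt "0 0 0" --pt "0 0 0" --pt "0 0 0" --pt "0 0 0" --pt "0 0 0" --pt "0 0 0" --yaw '[0, 0, 0, 0, 0, 0, 0, 0, 0, 0]'

```text
time: 8.3
position: [555.7, 21.4, 195.3]
ee_rot: [0.0, 0.104, 0.995, 0.0]
ft_force: [0.1, 0.9, -1.6]
finger_gap: 0.2
```

```bash
python3 s.py
python3 - <<'E'
from h import *
for n,off in(("top",1.2),("side",-2.3)):
    c=capture(n);P,ok=cloud(c)
    red=c["frame"].astype(int); m=ok&(red[...,0]>red[...,2]*1.8)&(red[...,0]<200)
    try: print(n,fit(P,m,np.array([off,0,0])))
    except Exception as e: print(n,e)
    im=c["frame"][...,::-1]
    u,v=(247,182) if n=="top" else (250,205)
    cv2.imwrite(f"pics/d_{n}.png",cv2.resize(im[v-50:v+50,u-50:u+50],(400,400),interpolation=cv2.INTER_CUBIC))
cv2.imwrite("pics/d.png",np.hstack([cv2.imread("pics/d_top.png"),cv2.imread("pics/d_side.png")]))
E
```

```text
t 8.3 unit [  1.2 -14.3 195.3] F [-0.1  0.9 -1.6] gap 0.2 tooly ang -0.20879185708192782 z [ 0.  0. -1.]
top (array([0.021, 0.269]), np.float64(0.42), 12)
side (array([0.002, 0.276]), np.float64(1.4), 57)
```

View pics/d.png

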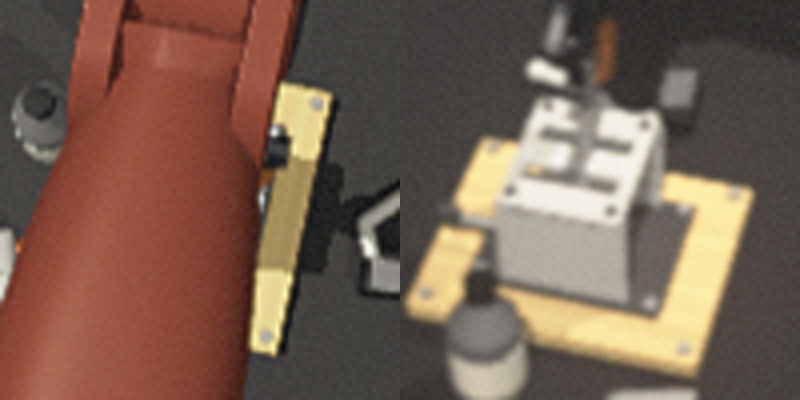

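The side view shows the lever leaning right, with the knob at about (605,45) and the finger to its left. The measured lean is about 0.27, just short of the stop, so I'll close the last bit.

Request:
apply_moves --hand '[-1, -1, -1, -1, -1, -1, -1, -1, -1, -1]' --pt "0 -0.5 0" --pt "0 -0.5 0" --pt "0 -0.5 0" --pt "0 -0.5 0" --pt "0 -0.5 0" --pt "0 0 0" --pt "0 0 0" --pt "0 0 0" --pt "0 0 0" --pt "0 0 0" --yaw '[0, 0, 0, 0, 0, 0, 0, 0, 0, 0]'

```text
time: 9.65
position: [555.2, 18.9, 195.3]
ee_rot: [0.0, 0.104, 0.995, 0.0]
ft_force: [0.1, 1.5, 0.1]
finger_gap: -0.2
```

```bash
python3 s.py
```

```text
t 9.65 unit [  1.2 -16.8 195.3] F [-0.2  1.4  0.1] gap -0.2 tooly ang -0.20878282044705232 z [ 0.  0. -1.]
```

Request:
apply_moves --hand '[-1, -1, -1, -1, -1, -1, -1, -1, -1, -1]' --pt "0 -0.5 0" --pt "0 -0.5 0" --pt "0 -0.5 0" --pt "0 -0.5 0" --pt "0 0 0" --pt "0 0 0" --pt "0 0 0" --pt "0 0 0" --pt "0 0 0" --pt "0 0 0" --yaw '[0, 0, 0, 0, 0, 0, 0, 0, 0, 0]'

```text
time: 10.9
position: [554.7, 17.3, 195.2]
ee_rot: [-0.0, 0.104, 0.995, 0.0]
ft_force: [1.1, 5.2, -3.2]
finger_gap: -0.1
```

```bash
python3 s.py
```

```text
t 10.9 unit [  1.1 -18.5 195.2] F [-0.   5.3 -3.2] gap -0.1 tooly ang -0.2086087383449764 z [-0.     0.001 -1.   ]
```

At the stop: 5 N and no further give. Next I'll back off, go behind the knob, and line up on the right leg.

Request:
apply_moves --hand '[-1, -1, -1, -1, -1, -1, -1, -1, -1, -1]' --pt "0 10 0" --pt "0 15 0" --pt "15 5 0" --pt "25 0 0" --pt "20 0 0" --pt "0 -15 0" --pt "0 -18 0" --pt "0 -16 3" --pt "0 -10 2" --pt "0 0 0" --yaw '[0, 0, 0, 0, 0, 0, 0, 0, 0, 0]'

```text
time: 12.15
position: [489.9, 0.2, 190.0]
ee_rot: [-0.0, 0.105, 0.994, 0.0]
ft_force: [-0.2, -0.2, 0.1]
finger_gap: 0.2
```

```bash
python3 s.py
python3 - <<'E'
from h import *
for n,off in(("top",1.2),("side",-2.3)):
    c=capture(n);P,ok=cloud(c)
    red=c["frame"].astype(int); m=ok&(red[...,0]>red[...,2]*1.8)&(red[...,0]<200)
    try: print(n,fit(P,m,np.array([off,0,0])))
    except Exception as e: print(n,e)
E
```

```text
t 12.15 unit [-58.7 -48.8 190. ] F [-0.2 -0.2  0.1] gap 0.2 tooly ang -0.2105314794140707 z [-0.  0. -1.]
top (array([-0.3 , -0.28]), np.float64(nan), 0)
side (array([-0.004,  0.299]), np.float64(1.22), 153)h.py:23: RuntimeWarning: invalid value encountered in scalar divide
  return best.x.round(3),round(best.cost/len(q),2),len(q)
```

Request:
apply_moves --hand '[-1, -1, -1, -1, -1, -1, -1, -1, -1, -1]' --pt "-8 0 0" --pt "-8 0 0" --pt "-7 0 0" --pt "-7 0 0" --pt "-7 0 0" --pt "-7 0 0" --pt "-7 0 0" --pt "-7 0 0" --pt "-7 0 0" --pt "-5 0 0" --yaw '[0, 0, 0, 0, 0, 0, 0, 0, 0, 0]'

```text
time: 13.5
position: [558.7, -13.4, 189.8]
ee_rot: [-0.0, 0.104, 0.995, 0.0]
ft_force: [-3.6, 0.6, -1.0]
finger_gap: 0.1
```

```bash
python3 s.py
```

```text
t 13.5 unit [ 11.4 -47.7 189.8] F [-3.6 -0.2 -1. ] gap 0.1 tooly ang -0.20873404825969688 z [-0.001  0.    -1.   ]
```

Request:
apply_moves --hand '[-1, -1, -1, -1, -1, -1, -1, -1, -1, -1]' --pt "-2 0 0" --pt "-2 0 0" --pt "-2 0 0" --pt "-2 0 0" --pt "-2 0 0" --pt "-2 0 0" --pt "-1 0 0" --pt "-1 0 0" --pt "0 0 0" --pt "0 0 0" --yaw '[0, 0, 0, 0, 0, 0, 0, 0, 0, 0]'

```text
time: 14.75
position: [572.2, -16.4, 190.3]
ee_rot: [0.0, 0.104, 0.995, 0.0]
ft_force: [-1.5, 0.6, -1.1]
finger_gap: 0.1
```

```bash
python3 s.py
```

```text
t 14.75 unit [ 25.3 -47.7 190.3] F [-1.6  0.3 -1.1] gap 0.1 tooly ang -0.20879394717519606 z [ 0.  0. -1.]
```

Request:
apply_moves --hand '[-1, -1, -1, -1, -1, -1, -1, -1, -1, -1]' --pt "-0.7 0 0" --pt "-0.7 0 0" --pt "-0.7 0 0" --pt "-0.7 0 0" --pt "-0.6 0 0" --pt "-0.6 0 0" --pt "0 0 0" --pt "0 0 0" --pt "0 0 0" --pt "0 0 0" --yaw '[0, 0, 0, 0, 0, 0, 0, 0, 0, 0]'

```text
time: 16.0
position: [576.2, -17.2, 190.3]
ee_rot: [0.0, 0.104, 0.995, 0.0]
ft_force: [-2.6, 0.3, -0.1]
finger_gap: -0.1
```

```bash
python3 s.py
python3 - <<'E'
from h import *
for n,off in(("top",1.2),("side",-2.3)):
    c=capture(n);P,ok=cloud(c)
    red=c["frame"].astype(int); m=ok&(red[...,0]>red[...,2]*1.8)&(red[...,0]<200)
    try: print(n,fit(P,m,np.array([off,0,0])))
    except Exception as e: print(n,e)
E
```

```text
t 16.0 unit [ 29.3 -47.7 190.3] F [-2.6 -0.2 -0.1] gap -0.1 tooly ang -0.20883774918842146 z [ 0.  0. -1.]
top (array([-0.3 , -0.28]), np.float64(nan), 0)
side (array([0.355, 0.295]), np.float64(1.45), 117)h.py:23: RuntimeWarning: invalid value encountered in scalar divide
  return best.x.round(3),round(best.cost/len(q),2),len(q)
```

Request:
apply_moves --hand '[-1, -1, -1, -1, -1, -1, -1, -1, -1, -1]' --pt "-0.5 0 0" --pt "-0.5 0 0" --pt "-0.5 0 0" --pt "-0.5 0 0" --pt "0 0 0" --pt "0 0 0" --pt "0 0 0" --pt "0 0 0" --pt "0 0 0" --pt "0 0 0" --yaw '[0, 0, 0, 0, 0, 0, 0, 0, 0, 0]'

```text
time: 17.35
position: [578.1, -17.6, 190.3]
ee_rot: [-0.0, 0.104, 0.995, 0.0]
ft_force: [-1.9, 0.4, -1.0]
finger_gap: 0.2
```

```bash
python3 s.py
```

```text
t 17.35 unit [ 31.2 -47.7 190.3] F [-1.9 -0.  -1. ] gap 0.2 tooly ang -0.20879791997784558 z [ 0.  0. -1.]
```

Still moving freely, so I'll keep creeping forward until I feel the stop.

Request:
apply_moves --hand '[-1, -1, -1, -1, -1, -1, -1, -1, -1, -1]' --pt "-0.5 0 0" --pt "-0.5 0 0" --pt "-0.5 0 0" --pt "-0.5 0 0" --pt "-0.5 0 0" --pt "0 0 0" --pt "0 0 0" --pt "0 0 0" --pt "0 0 0" --pt "0 0 0" --yaw '[0, 0, 0, 0, 0, 0, 0, 0, 0, 0]'

```text
time: 18.6
position: [580.1, -18.0, 190.0]
ee_rot: [-0.001, 0.104, 0.995, 0.0]
ft_force: [-6.0, 0.7, -1.2]
finger_gap: -0.1
```

```bash
python3 s.py
```

```text
t 18.6 unit [ 33.3 -47.7 190. ] F [-6.  -0.6 -1.2] gap -0.1 tooly ang -0.20875218051048505 z [-0.001  0.    -1.   ]
```

Request:
apply_moves --hand '[-1, -1, -1, -1, -1, -1, -1, -1, -1, -1]' --pt "-0.5 0 0" --pt "-0.5 0 0" --pt "0 0 0" --pt "0 0 0" --pt "0 0 0" --pt "0 0 0" --pt "0 0 0" --pt "0 0 0" --pt "0 0 0" --pt "0 0 0" --yaw '[0, 0, 0, 0, 0, 0, 0, 0, 0, 0]'

```text
time: 19.85
position: [580.7, -18.0, 189.8]
ee_rot: [-0.001, 0.104, 0.995, 0.0]
ft_force: [-6.7, 0.8, -1.8]
finger_gap: -0.1
```

```bash
python3 s.py
```

```text
t 19.85 unit [ 33.9 -47.6 189.8] F [-6.7 -0.6 -1.8] gap -0.1 tooly ang -0.20865073395086053 z [-0.002  0.001 -1.   ]
```

Request:
apply_moves --hand '[-1, -1, -1, -1, -1, -1, -1, -1, -1, -1]' --pt "-0.5 0 0" --pt "-0.5 0 0" --pt "-0.5 0 0" --pt "-0.5 0 0" --pt "0 0 0" --pt "0 0 0" --pt "0 0 0" --pt "0 0 0" --pt "0 0 0" --pt "0 0 0" --yaw '[0, 0, 0, 0, 0, 0, 0, 0, 0, 0]'

```text
time: 21.1
position: [582.1, -18.2, 189.5]
ee_rot: [-0.002, 0.104, 0.995, 0.0]
ft_force: [-8.9, 2.7, -1.7]
finger_gap: 0.0
```

```bash
python3 s.py
```

```text
t 21.1 unit [ 35.3 -47.5 189.5] F [-9.2  0.8 -1.7] gap 0.0 tooly ang -0.20852800455152787 z [-0.003  0.001 -1.   ]
```

The force is building against the end stop, so the lever is home. I'll back straight off, rise and clear the view.

Request:
apply_moves --hand '[-1, -1, -1, -1, -1, -1, -1, -1, -1, -1]' --pt "10 0 0" --pt "20 0 0" --pt "25 0 0" --pt "25 0 -10" --pt "10 0 -30" --pt "0 15 -30" --pt "0 35 -10" --pt "0 40 0" --pt "0 40 0" --pt "0 40 0" --yaw '[0, 0, 0, 0, 0, 0, 0, 0, 0, 0]'

```text
time: 22.35
position: [531.6, 167.5, 271.1]
ee_rot: [0.002, 0.104, 0.995, 0.0]
ft_force: [0.8, 0.4, 0.5]
finger_gap: 0.1
```

Request:
apply_moves --hand '[-1, -1, -1, -1, -1, -1, -1, -1, -1, -1]' --pt "0 40 0" --pt "0 40 0" --pt "0 40 0" --pt "0 40 0" --pt "0 30 0" --pt "0 10 0" --pt "0 0 0" --pt "0 0 0" --pt "0 0 0" --pt "0 0 0" --yaw '[0, 0, 0, 0, 0, 0, 0, 0, 0, 0]'

```text
time: 23.6
position: [572.2, 361.3, 270.6]
ee_rot: [0.0, 0.105, 0.995, 0.0]
ft_force: [0.6, -0.4, 0.4]
finger_gap: 0.2
```

```bash
python3 s.py
python3 - <<'E'
from h import *
ims=[]
for n,off,u,v in(("top",1.2,247,182),("side",-2.3,246,214)):
    c=capture(n);P,ok=cloud(c)
    print(n,fit(P,ok,np.array([off,0,0])))
    for t in ("fluid_bottle","brake_lever"):
        for r in regions_of(t,n)[:1]: print(t,np.round(np.median(P[r["pixels"]&ok],0)))
    im=c["frame"][...,::-1]
    ims.append(cv2.resize(im[v-60:v+60,u-50:u+50],(400,480),interpolation=cv2.INTER_CUBIC))
cv2.imwrite("pics/e.png",np.hstack(ims))
E
```

```text
t 23.6 unit [-53.5 321.7 270.6] F [ 0.7 -0.3  0.4] gap 0.2 tooly ang -0.20946707501967943 z [ 0.  0. -1.]
top (array([0.365, 0.295]), np.float64(0.66), 162)
fluid_bottle [612. 168.  89.]
brake_lever [ 503. -144.   22.]
side (array([-0.3 , -0.28]), np.float64(nan), 0)
fluid_bottle [620. 199.  29.]
brake_lever [ 482. -129.   33.]h.py:23: RuntimeWarning: invalid value encountered in scalar divide
  return best.x.round(3),round(best.cost/len(q),2),len(q)
```

View pics/e.png

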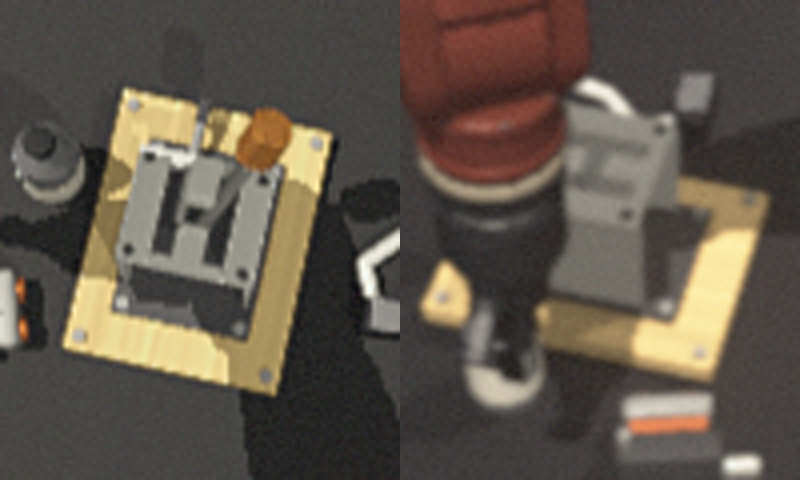

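The top crop shows the knob at (265,138), in the far right slot, with the bottle, calliper and brake lever where they were. The robot is clear, so I'm handing in.

```bash
python3 -c "
from plant import bot
print(bot.job_done())"
```

```text
the job is handed in; nothing more can be done
None
```

The lever is in third, fully forward in the far right slot, and the job is handed in at about 23.7 s of the 48 s allowed.

- **What I did:** The lever started in neutral (throw about 0), leaning left. With the fingers shut, I pushed it right until it met the end stop at about 5 N. I then backed off, went round behind the knob and pushed it forward to the end stop at about 9 N. It never went towards fourth and was never pinched.
- **Final lever position:** The top camera fit gave throw 0.365 and cross 0.295. That matches the end stops (0.36 and 0.285) within measuring error.
- **Clearance and bystanders:** The arm finished about 320 mm to the left of the selector at 270 mm height, with no contact force. From above, the bottle measured within 1 mm of its start. The brake lever's median point shifted about 7 mm, but nothing came near it. I put that down to a different visible outline under the new shadow, and it looks in the same place in the picture.
- **What I couldn't check:** The arm blocked the side camera's view of the knob at the end, so that final cross-check is missing. Before the last creep forward, the side camera had read throw 0.355 and cross 0.295. I did not re-measure the bystanders farther away.

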